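# Close the panel gap and clip the seam

## Robot

A 6-joint arm with a two-finger parallel gripper is mounted at the origin on the work surface. World frame = base frame: x ahead of the robot, y to its left, z up, the work surface at z = 0. Lengths are in m, angles in rad, forces in N, time in s.
With the tool pointing down it reaches from about 0.35 to 0.775 m from the base axis. Payload 7.3 kg.
Tool frame: the origin (TCP) lies on the front face of the gripper's body, between the roots of the fingers; the fingertips stand ahead of it and the grasp point (between the pads) lies 47 mm ahead of it (finger_overhang is the z of the fingertips in the tool frame, in m); z points along the fingers, y is the line along which they close (so a half turn about z gives the same grasp; the last joint's range is limited). The gripper opens to 92 mm and grips with 3 to 60 N. Pads are 19 mm wide; open, the fingers measure 130 mm over their backs; the gripper's body (75 mm by 190 mm) begins 47 mm behind the grasp point.
Start: joints at [-1.409, 0.342, 1.524, -0, 1.275, -0.146], TCP at [0.159, -0.5, 0.292] pointing down, gripper open.
Joint ranges: [-2.53, 2.53], [-0.77, 2.02], [0.04, 2.7], [-1, 4.14], [0.28, 2.66], [-3.11, 3.11]. Speed limits (rad/s): [2.57, 2.57, 3.14, 3.14, 3.14, 3.14].

## Interface

Orientations are given as [roll, pitch, yaw] about the fixed x, y, z axes, in that order (R = Rz(yaw) Ry(pitch) Rx(roll)).
In Python, from cell import * gives the robot as it stands. The module is installed in compiled form; this text tells all that it offers.
- The arm moves only by the tool arm_command, never from a script. Its argument "series" is a list of rows, each an object of numbers: "x", "y", "z": the shift along the tool's x, y, z in mm; "rx", "ry", "rz": the turn, a rotation vector about the tool's x, y, z in degrees. A call has 1 to 20 rows; each row is the pose to reach, as a shift and turn from the pose commanded when the call began, along the tool's axes at that moment; what a row does not reach only later rows make up. A row lasts 1/10 s, in which the tool goes at most 50 mm and 8.59 degrees, less where a joint would pass 70% of its speed; a pose out of reach is approached as far as the arm can. A call with a gripper value outside its range is refused whole. "hand" is the finger opening in mm, from 0 to 91.8, set as the call begins (left out, the last holds). The fingers move at their own pace and stop on an object; "squeeze" is the grip in N (left out, the last holds). Time passes only in rows, so rows that repeat a pose let the fingers close. It gives the time, the measured TCP pose, the force, the opening and the grip force at its end, in the units of the state.
- observe(): the state, without advancing time (a new reading comes with each control period).
- read_camera(name): name is "scene" or "top" or "wrist"; returns a dict with "pixels" (420x560x3 uint8, blue, green, red), "K" (3x3 intrinsics, pixels), "rvec" (rotation vector, rad) and "tvec" (3), from world to camera coordinates, as OpenCV has them. Camera axes: x right, y down, z forward; pixel columns grow to the right and rows downward; lengths in m; the calibration is good to about 2 mm. A picture is of the moment at which its call begins. There is no depth.
- hand_in(): hands the job in; it is judged then, once.
Trained networks look in a picture, given as the dict that the camera call returned (one of the last four; its "shot" number tells which), for a name from the list of things; names that differ only in an ending like _2 or _b are one class to them, and where a whole thing is asked for, a point or a joint stands for the part that bears it (a point fixed in the world has none). Each returns a list of dicts, best first, with "confidence" (0 to 1); they miss things now and then, are a little off and sometimes report something else, mostly with a low value. They report only what shows in the picture. A call takes as long as a camera call. They do not tell look-alikes from the thing itself.
- boxes_of(picture, query): "point" ([x, y, z] in m, in world coordinates, good to about 4 mm: the middle of the surface that is visible of it).
- trace(picture, query): "pixels" (420x560 bool, what is visible of it).
- mark_of(picture, query): "point" ([x, y, z] in m, in world coordinates, good to about 4 mm: a listed point, or the origin of a listed thing).
The state is a dict: "time": time; "qpos": joint angles; "qvel": joint speeds; "joint_efforts": joint torques, N m; "tool_pos": TCP position; "tool_rot": TCP orientation; "contact_force": force on the tool from outside, world axes, zero at the start; "torque": the same for the moment, N m; "opening": finger opening in m; "grip_force": force on a finger pad.
Only numpy, scipy, OpenCV 4.12 (cv2) and the standard library are available. Lean on these libraries where they do the work, as an engineer would, in place of code of your own. Each camera call takes 0.05 s, during which the arm holds its last target. There are 200 camera calls.

## Task

Slide the loose silver-framed solar panel along the easel's ledge until it butts flush against the fixed black-framed panel, gently, without ramming it. Then take the red-handled sprung clip off its rack by squeezing its handles and release it over the panels' top edge, centred on the seam and pushed fully home, so that it grips both panels. Leave the tray, bottle, screwdriver and battery board where they are.

Things in the scene. Friction and masses are not known exactly. Their poses are not given: they have to be found in the camera images.
- easel: Grey sloping stand with slippery white liners, fixed, base 130 x 310 mm (x, y). Both panels stand on its straight ledge along y, 36 mm over the table, and lean 0.40 rad from vertical, tops towards -x, blue faces towards +x and up. Origin: on the table below the ledge line, mid length. The back plate reaches 56 mm up the slope from the ledge; a lip 7 mm high runs before the panels' feet.
- panel_fixed: Black-framed solar panel with two orange cleats, fixed on the easel left or right of the loose one: 83 mm wide (y), 98 mm tall up the slope, 8 mm thick. Origin: centre of its bottom edge, on the ledge. Axes as the easel's (z vertical, not tilted): up the slope is (-0.389, 0, 0.921), out of the blue face is (0.921, 0, 0.389).
- fixed_top (a point): Middle of the fixed panel's top edge, at (-0.0382, 0, 0.0903) in its axes.
- panel_loose: Silver-framed solar panel, loose, about 0.22 kg; size, lean, origin and axes as the fixed one. It stands on the ledge and leans on the back plate, with a gap of 15 to 45 mm along y to the fixed panel; butted, the two origins are 83 mm apart. It slides with about 1 N.
- rack: Clip rack, fixed, left or right of the easel: dark base 80 x 70 x 12 mm with an upright white plate 8 mm thick (x), 60 mm wide (y), its top edge 62 mm over the table. Origin: centre of the underside.
- clip: Sprung clip, 0.09 kg, 40 mm wide (its y), parked astride the rack plate, red handles up. Origin: centre of its throat, the flat between the jaws that rests on the edge when fully home. z points from jaws to handles, x across the jaws. The jaws reach 24 mm below the origin..
- clip_grip (a point): Point midway between the clip's two flat handles (26 mm wide, 26 to 54 mm above its origin), 42 mm above its origin. At rest the handles' tops are 55 mm apart outside; squeezed along the clip's x to the stop they are parallel, 33 mm apart outside, and the jaw tips open from 8 to 23 mm. Needs 5 N at first, 12 N at the stop.
- clip_a (a joint): Opening angle of one jaw of the clip (the other moves alike), rad: 0 when the jaws grip an 8 mm edge, 0.25 squeezed to the stop. As the handles spread on release their tops sink some 3 mm and rub on the fingers, which can lift the clip off its seat unless it is kept pressed down.
- tray: Bystander: black divided tray 100 x 80 x 30 mm, origin under its centre.
- flux: Bystander: white bottle with blue cap, 36 mm in diameter, 85 mm tall, origin under its centre.
- driver: Bystander: yellow-handled screwdriver, 170 mm long, lying along its x axis.
- battery: Bystander: green board 70 x 90 mm with three copper-coloured cells, about 26 mm tall, origin under its centre.
Not all that is in view belongs to the job. Leave any pink look-alike of the clip alone.

How it is judged:
On the way, in this order (a step that is already met when the one before it is completed fails the run):
1. the loose panel butts flush against the fixed one (gap under 2 mm) ((y of panel_loose in the frame of panel_fixed between 0.08 and 0.085 m or y of panel_loose in the frame of panel_fixed between -0.085 and -0.08 m) and x of panel_loose in the frame of panel_fixed between -0.003 and 0.003 m and z of panel_loose in the frame of panel_fixed between -0.003 and 0.003 m and angle between the y axis of panel_loose and the y axis of panel_fixed, either way round below 0.04 rad and angle between panel_loose's own z axis and vertical below 0.06 rad), for 0.2 s.
2. the clip sits fully home astride the seam (all of step 1 and x of clip in the frame of panel_fixed between -0.042163 and -0.034163 m and z of clip in the frame of panel_fixed between 0.087764 and 0.092764 m and (y of clip in the frame of panel_fixed between 0.0295 and 0.0535 m or y of clip in the frame of panel_fixed between -0.0535 and -0.0295 m) and (y of clip in the frame of panel_loose between 0.0295 and 0.0535 m or y of clip in the frame of panel_loose between -0.0535 and -0.0295 m) and angle between the y axis of clip and the y axis of panel_fixed, either way round below 0.12 rad and angle between clip's own z axis and vertical between 0.28 and 0.52 rad), for 0.2 s.
At the end, for the whole second after the job is handed in: The loose panel stands on the ledge, under 2 mm of gap to the fixed one, flush within 3 mm; the clip's throat is within 2.5 mm in height and 4 mm across of the top edge, its centre within 12 mm of the seam, in line within 0.12 rad; all at rest (all of step 2 and linear speed of each of clip, panel_loose below 0.02 m/s); the robot touches nothing.
It fails at once if the loose panel is rammed against the fixed one with more than 40 N (contact force between panel_loose and panel_fixed above 40 N).
It fails at once if a bystander (tray, bottle, screwdriver, battery board) is moved more than 20 mm (distance of any of tray, flux, driver, battery from where it was at the start of the episode above 0.02 m).
It also fails if it takes over 67 s, if anything falls off the work surface, if the arm or the gripper's body presses on something with over 40 N, if the wrist force passes 120 N, or if a joint passes its speed limit or range.

## Working session

There is one attempt and no reset: what is moved stays moved. The work goes in short steps, Python scripts to look and compute and a tool call to move; the robot and the scene stay as the last step left them, time stands still between calls to the robot, and variables do not carry over. Pictures are saved under pics/ and viewed, at most 10 in all, crops included, and the job is handed in when it is done.

Besides the shell and the picture viewer there is one more tool, called after "Emit:" by a JSON object that holds its "method" and its "body". arm_command: Moves the arm, as the interface text tells. Its arguments: {"type":"object","properties":{"series":{"type":"array"},"hand":{"type":"number"},"squeeze":{"type":"number"}},"required":["series"]}

```bash
mkdir -p pics
cat > h.py <<'E'
from cell import *
import numpy as np, cv2
from scipy.spatial.transform import Rotation as R
def look(n,save=None):
    p=read_camera(n)
    if save: cv2.imwrite('pics/'+save,p["pixels"])
    return p
def pix(p,X):
    return cv2.projectPoints(np.array(X,float).reshape(-1,3),p["rvec"],p["tvec"],p["K"],None)[0].reshape(-1,2)
def ray(p,uv):
    M=cv2.Rodrigues(np.array(p["rvec"]))[0]; d=M.T@np.linalg.inv(p["K"])@np.array([uv[0],uv[1],1.]); return -M.T@np.array(p["tvec"]).ravel(), d
E
python3 - <<'E'
from h import *
for c in ("scene","top"):
    p=look(c,c+"0.png")
    for q in ["easel","panel_fixed","fixed_top","panel_loose","rack","clip","clip_grip","tray","flux","driver","battery"]:
        print(c,q,[(np.round(d["point"],4).tolist(),round(d["confidence"],2)) for d in mark_of(p,q)[:3]])
print(observe())
E
```

```text
scene easel [([0.6296, 0.0106, -0.0002], 0.56)]
scene panel_fixed [([0.6424, 0.0779, 0.0351], 0.83)]
scene fixed_top [([0.609, 0.0791, 0.1206], 0.77)]
scene panel_loose [([0.625, -0.0296, 0.035], 0.79)]
scene rack [([0.5244, 0.3257, -0.0025], 0.89)]
scene clip [([0.5306, 0.3282, 0.0587], 0.7), ([0.4966, 0.4587, 0.0241], 0.68)]
scene clip_grip [([0.4936, 0.4594, 0.0664], 0.67), ([0.5233, 0.3273, 0.1037], 0.57), ([0.4009, 0.3097, 0.0666], 0.49)]
scene tray [([0.4947, -0.2853, -0.0032], 0.74), ([0.5268, 0.3293, 0.1017], 0.21)]
scene flux [([0.7384, -0.2113, -0.0018], 0.89)]
scene driver [([0.7782, 0.0075, 0.0012], 0.92)]
scene battery [([0.7498, 0.236, 0.0028], 0.57)]
top easel [([0.6335, 0.0101, -0.0007], 0.9)]
top panel_fixed [([0.6447, 0.0784, 0.0349], 0.7)]
top fixed_top [([0.6093, 0.0817, 0.1275], 0.71), ([0.6422, 0.0801, 0.0399], 0.68), ([0.4924, -0.2879, 0.0018], 0.36)]
top panel_loose [([0.6283, -0.0281, 0.034], 0.69), ([0.635, 0.0111, -0.0023], 0.39)]
top rack [([0.525, 0.3255, -0.0024], 0.62), ([0.5299, 0.3302, 0.0627], 0.58)]
top clip [([0.4974, 0.4613, 0.0229], 0.94), ([0.53
[... 364 characters left out ...]
56, -0.0017], 0.63)]
{'time': 1.2, 'qpos': array([-1.40899008e+00,  3.42023760e-01,  1.52408219e+00,  8.75689432e-06,
        1.27541549e+00, -1.45996800e-01]), 'qvel': array([-0.00088102,  0.00062064, -0.0003685 , -0.00092199,  0.00031778,
        0.00185921]), 'joint_efforts': array([ 6.71901216e-04, -4.31143427e+01, -2.44476414e+01,  7.17747188e-02,
        4.82900301e-02, -1.92325967e-05]), 'tool_pos': array([ 0.15908479, -0.50033601,  0.29223439]), 'tool_rot': array([3.14152098e+00, 2.07084142e-06, 3.07800495e-01]), 'contact_force': array([ 0.55948504, -0.18766808,  0.13797548]), 'torque': array([ 0.00878087,  0.00076962, -0.04071726]), 'grip_force': 0.0, 'opening': 0.09190409397552188}
```

View pics/scene0.png

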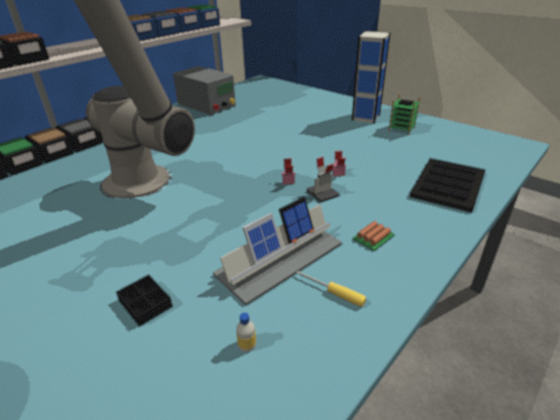

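View pics/top0.png

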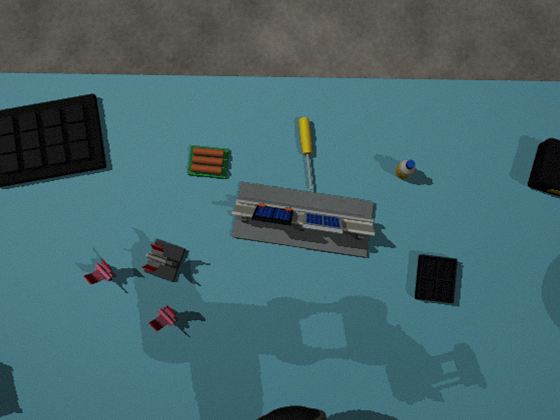

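```bash
cat >> h.py <<'E'
def go(T,Rm,s=None):
    "shift mm (tool axes) and turn deg from the present pose"
    s=s or observe(); R0=R.from_euler('xyz',s["tool_rot"])
    d=R0.inv().apply(np.array(T)-s["tool_pos"])*1e3; r=(R0.inv()*R.from_matrix(Rm)).as_rotvec(degrees=True)
    print("xyz",d.round(1),"rxyz",r.round(2),"rows",round(max(np.linalg.norm(d)/50,np.linalg.norm(r)/8.59),1))
def cols(x,y): return np.column_stack([x,y,np.cross(x,y)])
E
python3 - <<'E'
from h import *
print(finger_overhang if 'finger_overhang' in globals() else 'no')
go([0.50,0.02,0.36],R.from_euler('xyz',[np.pi,0,-0.16]).as_matrix())
p=look("wrist"); s=observe(); o,d=ray(p,(280,210)); R0=R.from_euler('xyz',s["tool_rot"]).inv()
print("cam in tool",R0.apply(o-s["tool_pos"]),R0.apply(d), p["K"][0,0])
E
```

```text
0.0655
xyz [ 482.5 -392.6  -67.8] rxyz [ 0.  -0.  26.8] rows 12.5
cam in tool [ 0.08584847  0.00056268 -0.0922757 ] [-0.31172354 -0.00939986  0.95017259] 355.77161204374505
```

Run:
```python
from h import *
go([0.56,0.13,0.36],R.from_euler('xyz',[np.pi,0,-0.16]).as_matrix())
```

```text
xyz [ 573.1 -479.2  -67.8] rxyz [1.000e-02 0.000e+00 2.681e+01] rows 15.0
```

Emit:
{"method": "arm_command", "body": {"series": [{"x":573,"y":-479,"z":-68,"rz":26.8},{"x":573,"y":-479,"z":-68,"rz":26.8},{"x":573,"y":-479,"z":-68,"rz":26.8},{"x":573,"y":-479,"z":-68,"rz":26.8},{"x":573,"y":-479,"z":-68,"rz":26.8},{"x":573,"y":-479,"z":-68,"rz":26.8},{"x":573,"y":-479,"z":-68,"rz":26.8},{"x":573,"y":-479,"z":-68,"rz":26.8},{"x":573,"y":-479,"z":-68,"rz":26.8},{"x":573,"y":-479,"z":-68,"rz":26.8},{"x":573,"y":-479,"z":-68,"rz":26.8},{"x":573,"y":-479,"z":-68,"rz":26.8},{"x":573,"y":-479,"z":-68,"rz":26.8},{"x":573,"y":-479,"z":-68,"rz":26.8},{"x":573,"y":-479,"z":-68,"rz":26.8},{"x":573,"y":-479,"z":-68,"rz":26.8},{"x":573,"y":-479,"z":-68,"rz":26.8},{"x":573,"y":-479,"z":-68,"rz":26.8}], "hand": 91}}

```text
invalid input
```

Run:
```python
from h import *
p=look("wrist","w1.png")
for q in ["easel","panel_fixed","fixed_top","panel_loose","rack","clip","clip_grip"]:
    print(q,[(np.round(d["point"],4).tolist(),round(d["confidence"],2)) for d in mark_of(p,q)[:3]])
o,_=ray(p,(280,210));print(o)
import pickle; pickle.dump(p,open('w1.pkl','wb'))
```

```text
easel []
panel_fixed []
fixed_top []
panel_loose []
rack []
clip []
clip_grip []
[ 0.24106431 -0.47485122  0.38450613]
```

View pics/w1.png

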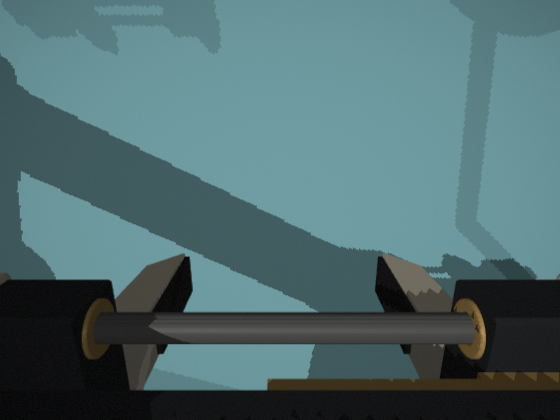

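Emit:
{"method": "arm_command", "body": {"series": [{"x":573,"y":-479,"z":-68,"rx":0,"ry":0,"rz":26.8},{"x":573,"y":-479,"z":-68,"rx":0,"ry":0,"rz":26.8},{"x":573,"y":-479,"z":-68,"rx":0,"ry":0,"rz":26.8},{"x":573,"y":-479,"z":-68,"rx":0,"ry":0,"rz":26.8},{"x":573,"y":-479,"z":-68,"rx":0,"ry":0,"rz":26.8},{"x":573,"y":-479,"z":-68,"rx":0,"ry":0,"rz":26.8},{"x":573,"y":-479,"z":-68,"rx":0,"ry":0,"rz":26.8},{"x":573,"y":-479,"z":-68,"rx":0,"ry":0,"rz":26.8},{"x":573,"y":-479,"z":-68,"rx":0,"ry":0,"rz":26.8},{"x":573,"y":-479,"z":-68,"rx":0,"ry":0,"rz":26.8},{"x":573,"y":-479,"z":-68,"rx":0,"ry":0,"rz":26.8},{"x":573,"y":-479,"z":-68,"rx":0,"ry":0,"rz":26.8},{"x":573,"y":-479,"z":-68,"rx":0,"ry":0,"rz":26.8},{"x":573,"y":-479,"z":-68,"rx":0,"ry":0,"rz":26.8},{"x":573,"y":-479,"z":-68,"rx":0,"ry":0,"rz":26.8},{"x":573,"y":-479,"z":-68,"rx":0,"ry":0,"rz":26.8},{"x":573,"y":-479,"z":-68,"rx":0,"ry":0,"rz":26.8},{"x":573,"y":-479,"z":-68,"rx":0,"ry":0,"rz":26.8}]}}

```text
time: 3.45
tool_pos: [0.5596, 0.129, 0.3599]
tool_rot: [3.141, 0.001, -0.16]
contact_force: [-1.1, -0.0, 0.2]
opening: 0.0915
grip_force: 0.0
```

Run:
```python
from h import *
p=look("wrist","w2.png")
for q in ["easel","panel_fixed","fixed_top","panel_loose","rack","clip","clip_grip"]:
    print(q,[(np.round(d["point"],4).tolist(),round(d["confidence"],2)) for d in mark_of(p,q)[:3]])
import pickle; pickle.dump(p,open('w2.pkl','wb'))
```

```text
easel [([0.636, 0.0118, -0.0], 0.88)]
panel_fixed []
fixed_top [([0.6083, 0.0809, 0.1281], 0.71)]
panel_loose [([0.6307, -0.03, 0.0344], 0.67), ([0.6438, 0.0769, 0.0381], 0.43)]
rack [([0.5249, 0.326, -0.0006], 0.57)]
clip [([0.5262, 0.3291, 0.0567], 0.94), ([0.4941, 0.4548, 0.0225], 0.79)]
clip_grip [([0.4935, 0.4574, 0.0672], 0.72), ([0.5269, 0.3288, 0.1037], 0.71), ([0.7564, 0.2412, 0.0024], 0.34)]
```

View pics/w2.png

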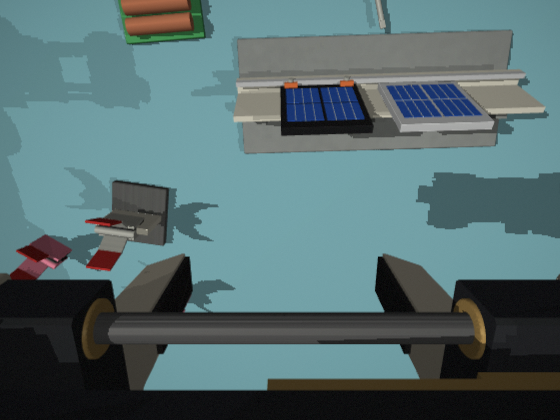

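Run:
```python
import pickle,cv2,numpy as np
im=pickle.load(open('w2.pkl','rb'))["pixels"]
a=cv2.resize(im[25:158,225:545],None,fx=2.4,fy=2.4,interpolation=cv2.INTER_CUBIC)
b=cv2.resize(im[175:275,80:180],None,fx=2.75,fy=2.75,interpolation=cv2.INTER_CUBIC)
c=np.zeros((a.shape[0]+b.shape[0],a.shape[1],3),np.uint8);c[:a.shape[0]]=a;c[a.shape[0]:,:b.shape[1]]=b
print(a.shape,b.shape);cv2.imwrite('pics/z.png',c)
```

```text
(319, 768, 3) (275, 275, 3)
```

View pics/z.png

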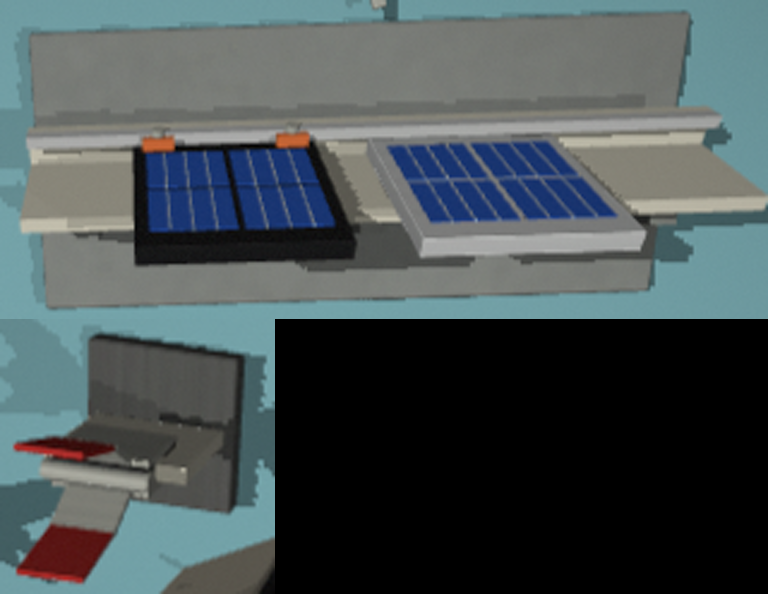

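Run:
```python
from h import *
import pickle
from scipy.optimize import least_squares
p=pickle.load(open('w2.pkl','rb'))
up=np.array([-.389,0,.921]);n=np.array([.921,0,.389])
cz=np.array([[136,243],[353,238],[137,264],[353,256],[422,240],[642,232],[424,256],[643,249]])/2.4-.5+[.7,.7]*0+np.array([225,25])+.3
def mod(q):
    x,y,w,g=q[:4];P=[]
    for oy in (0,-(.083+g)):
        for k in (4,-4):
            for sy in (1,-1): P.append(up*.098+n*k*1e-3+np.array([0,oy+sy*.0415,0]))
    return np.array(P)@R.from_euler('z',w).as_matrix().T+[x,y,.036+(q[4] if len(q)>4 else 0)]
for q0 in ([.64,.08,-.16,.03],[.64,.08,-.16,.03,0]):
    r=least_squares(lambda q:(pix(p,mod(q))-cz).ravel(),q0,x_scale=.01);print(r.x.round(4),r.fun.reshape(-1,2).round(1).tolist())
rz=np.array([[91,338],[240,355],[229,505]])-[0,319];rz=rz/2.75+[80,175]-.2
B=np.array([[.04,.035,.012],[.04,-.035,.012],[-.04,-.035,.012]])
r=least_squares(lambda q:(pix(p,B@R.from_euler('z',q[2]).as_matrix().T+[q[0],q[1],0])-rz).ravel(),[.525,.326,-.3],x_scale=.01);print(r.x.round(4),r.fun.round(1))
```

```text
Traceback (most recent call last):
ValueError: operands could not be broadcast together with shapes (8,2) (0,)
```

```bash
cat > fit.py <<'E'
from h import *
import pickle
from scipy.optimize import least_squares
p=pickle.load(open('w2.pkl','rb'))
up=np.array([-.389,0,.921]);n=np.array([.921,0,.389])
cz=np.array([[136,243],[353,238],[137,264],[353,256],[422,240],[642,232],[424,256],[643,249]])/2.4+np.array([224.8,24.8])
def mod(q):
    x,y,w,g=q[:4];P=[]
    for oy in (0,-(.083+g)):
        for k in (4,-4):
            for sy in (1,-1): P.append(up*.098+n*k*1e-3+np.array([0,oy+sy*.0415,0]))
    return np.array(P)@R.from_euler('z',w).as_matrix().T+[x,y,.036+(q[4] if len(q)>4 else 0)]
for q0 in ([.64,.08,-.16,.03],[.64,.08,-.16,.03,0]):
    r=least_squares(lambda q:(pix(p,mod(q))-cz).ravel(),q0,x_scale=.01);print(r.x.round(4),r.fun.reshape(-1,2).round(1).tolist())
rz=np.array([[91,338],[240,355],[229,505]])-[0,319];rz=rz/2.75+[80,175]-.2
B=np.array([[.04,.035,.012],[.04,-.035,.012],[-.04,-.035,.012]])
r=least_squares(lambda q:(pix(p,B@R.from_euler('z',q[2]).as_matrix().T+[q[0],q[1],0])-rz).ravel(),[.525,.326,-.3],x_scale=.01);print(r.x.round(4),r.fun.round(1))
E
python3 fit.py
```

```text
[ 0.6454  0.0764 -0.1352  0.0244] [[-1.1, 0.5], [1.8, 0.2], [-1.2, -0.3], [0.5, 0.8], [0.5, -1.3], [2.6, -0.3], [-2.1, 0.1], [-1.1, 0.7]]
[ 0.6446  0.0757 -0.1346  0.0267 -0.0072] [[-0.1, 0.6], [0.8, 0.3], [-0.3, -0.3], [-0.4, 0.7], [1.5, -1.3], [1.5, -0.3], [-1.1, -0.1], [-2.1, 0.5]]
[ 0.5271  0.3252 -0.3068] [-1.3 -1.8  0.  -0.2  1.3  2.3]
```

```bash
cat >> h.py <<'E'
W=-0.14; F=np.array([.6445,.077,.036])
E=R.from_euler('z',W).as_matrix(); ex,ey=E[:,0],E[:,1]; UP=E@[-.389,0,.921]; N=E@[.921,0,.389]
def pushpose(y,s,n,t=np.radians(15)):
    z=-UP*np.cos(t)+ey*np.sin(t); x=N; Rm=np.column_stack([x,np.cross(z,x),z])
    return F+ey*y+UP*s+N*n-z*.0655,Rm
E
python3 - <<'E'
from h import *
for s in (.13,.052):
    T,Rm=pushpose(-.185,s,.008);print(T.round(3));go(T,Rm)
E
```

```text
[ 0.549 -0.114  0.217]
xyz [ 28.2 241.3 143.4] rxyz [15.04 22.59 -4.17] rows 5.6
[ 0.579 -0.118  0.145]
xyz [ 58.5 240.7 215.2] rxyz [15.04 22.59 -4.17] rows 6.6
```

Emit:
{"method": "arm_command", "body": {"series": [{"x":28,"y":241,"z":143,"rx":15,"ry":22.6,"rz":-4.2},{"x":28,"y":241,"z":143,"rx":15,"ry":22.6,"rz":-4.2},{"x":28,"y":241,"z":143,"rx":15,"ry":22.6,"rz":-4.2},{"x":28,"y":241,"z":143,"rx":15,"ry":22.6,"rz":-4.2},{"x":28,"y":241,"z":143,"rx":15,"ry":22.6,"rz":-4.2},{"x":28,"y":241,"z":143,"rx":15,"ry":22.6,"rz":-4.2},{"x":28,"y":241,"z":143,"rx":15,"ry":22.6,"rz":-4.2},{"x":28,"y":241,"z":143,"rx":15,"ry":22.6,"rz":-4.2},{"x":28,"y":241,"z":143,"rx":15,"ry":22.6,"rz":-4.2}], "hand": 0, "squeeze": 10}}

```text
time: 4.75
tool_pos: [0.5495, -0.112, 0.2179]
tool_rot: [-2.881, -0.4, -0.138]
contact_force: [0.1, -0.2, 0.7]
opening: 0.0244
grip_force: 0.0
```

Run:
```python
from h import *
T,Rm=pushpose(-.185,.052,.008);go(T,Rm);print(observe()["contact_force"],observe()["opening"])
p=look("wrist","w3.png")
import pickle; pickle.dump(p,open('w3.pkl','wb'))
for q in ["panel_fixed","fixed_top","panel_loose"]:
    print(q,[(np.round(d["point"],4).tolist(),round(d["confidence"],2)) for d in mark_of(p,q)[:3]])
```

```text
xyz [-0.5 21.9 75.6] rxyz [0.   0.   0.11] rows 1.6
[ 0.09719213 -0.21233349  0.74034077] 0.02437970464474662
panel_fixed []
fixed_top [([0.6047, 0.0829, 0.1275], 0.58)]
panel_loose [([0.6314, -0.0309, 0.0366], 0.7)]
```

View pics/w3.png

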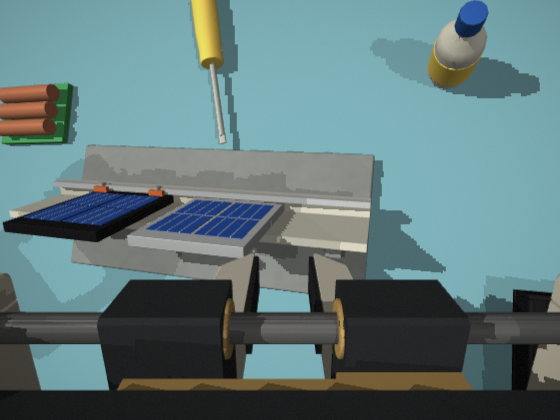

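Emit:
{"method": "arm_command", "body": {"series": [{"x":0,"y":11,"z":38,"rx":0,"ry":0,"rz":0},{"x":0,"y":18,"z":60,"rx":0,"ry":0,"rz":0},{"x":0,"y":20,"z":68,"rx":0,"ry":0,"rz":0},{"x":0,"y":22,"z":75,"rx":0,"ry":0,"rz":0},{"x":0,"y":22,"z":75,"rx":0,"ry":0,"rz":0},{"x":0,"y":22,"z":75,"rx":0,"ry":0,"rz":0}]}}

```text
time: 5.55
tool_pos: [0.5793, -0.1186, 0.1462]
tool_rot: [-2.881, -0.401, -0.138]
contact_force: [0.3, -0.5, -0.1]
opening: 0.0003
grip_force: 0.0
```

Run:
```python
from h import *
p=look("wrist","w4.png");s=observe();print(s["contact_force"],s["opening"])
```

```text
[ 0.29349985  0.41693176 -0.76760312] 0.00029752946909375884
```

View pics/w4.png

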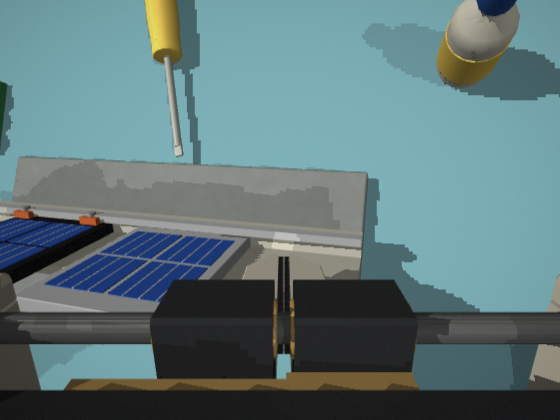

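Emit:
{"method": "arm_command", "body": {"series": [{"x":0,"y":-5,"z":1.3,"rx":0,"ry":0,"rz":0},{"x":0,"y":-9,"z":2.4,"rx":0,"ry":0,"rz":0},{"x":0,"y":-11,"z":3,"rx":0,"ry":0,"rz":0},{"x":0,"y":-13,"z":3.5,"rx":0,"ry":0,"rz":0},{"x":0,"y":-15,"z":4,"rx":0,"ry":0,"rz":0},{"x":0,"y":-17,"z":4.6,"rx":0,"ry":0,"rz":0},{"x":0,"y":-19,"z":5.1,"rx":0,"ry":0,"rz":0},{"x":0,"y":-21,"z":5.6,"rx":0,"ry":0,"rz":0},{"x":0,"y":-23,"z":6.2,"rx":0,"ry":0,"rz":0},{"x":0,"y":-25,"z":6.7,"rx":0,"ry":0,"rz":0},{"x":0,"y":-27,"z":7.2,"rx":0,"ry":0,"rz":0},{"x":0,"y":-29,"z":7.8,"rx":0,"ry":0,"rz":0}]}}

```text
time: 6.8
tool_pos: [0.5833, -0.0889, 0.1452]
tool_rot: [-2.881, -0.4, -0.138]
contact_force: [0.6, 0.1, -0.2]
opening: 0.0004
grip_force: 0.4
```

```bash
cat > gap.py <<'E'
from h import *
s=observe();print(s["time"],s["contact_force"].round(2),"y'",round(float((s["tool_pos"]-F)@ey*1e3),1))
for c in ("top","scene","wrist"):
    p=look(c)
    print(c,[(q,np.round(d["point"],4).tolist(),round(float((d["point"]-F)@ey)*1e3,1),round(d["confidence"],2)) for q in ("panel_loose",) for d in mark_of(p,q)[:1]], end=' ')
    m=trace(p,"panel_loose"); f=trace(p,"panel_fixed")
    if m and f:
        m=m[0]["pixels"];f=f[0]["pixels"]
        d=cv2.distanceTransform((~f).astype(np.uint8),cv2.DIST_L2,5)
        print("mask gap px",d[m].min(), "area",m.sum(),f.sum())
    else: print()
E
python3 gap.py
```

```text
6.8 [ 0.55  0.14 -0.24] y' -172.8
top [('panel_loose', [0.6285, -0.0188, 0.037], -97.1, 0.61)] mask gap px 8.196899 area 257 660
scene [('panel_loose', [0.6318, -0.0253, 0.0349], -103.1, 0.88)] mask gap px 5.1969 area 1127 1089
wrist [('panel_loose', [0.6323, -0.0237, 0.0342], -101.4, 0.78)] mask gap px 4.9968996 area 9497 7949
```

Emit:
{"method": "arm_command", "body": {"series": [{"x":0,"y":-1.5,"z":0.4,"rx":0,"ry":0,"rz":0},{"x":0,"y":-3,"z":0.8,"rx":0,"ry":0,"rz":0},{"x":0,"y":-4.5,"z":1.2,"rx":0,"ry":0,"rz":0},{"x":0,"y":-6,"z":1.6,"rx":0,"ry":0,"rz":0},{"x":0,"y":-7.5,"z":2,"rx":0,"ry":0,"rz":0},{"x":0,"y":-9,"z":2.4,"rx":0,"ry":0,"rz":0},{"x":0,"y":-10,"z":2.7,"rx":0,"ry":0,"rz":0},{"x":0,"y":-11,"z":2.9,"rx":0,"ry":0,"rz":0}]}}

```text
time: 8.2
tool_pos: [0.5849, -0.0776, 0.1452]
tool_rot: [-2.881, -0.399, -0.138]
contact_force: [0.9, -0.4, 0.5]
opening: 0.0008
grip_force: 0.4
```

```bash
python3 gap.py
```

```text
8.2 [ 0.95 -0.41  0.48] y' -161.4
top [('panel_loose', [0.6314, -0.0127, 0.0353], -90.7, 0.69)] mask gap px 4.0 area 176 660
scene [('panel_loose', [0.6281, -0.0103, 0.0363], -88.7, 0.92)] mask gap px 1.0 area 1129 1057
wrist [('panel_loose', [0.6332, -0.0127, 0.0353], -90.4, 0.96)] mask gap px 0.0 area 9583 8672
```

Emit:
{"method": "arm_command", "body": {"series": [{"x":0,"y":-1,"z":0.3,"rx":0,"ry":0,"rz":0},{"x":0,"y":-2,"z":0.5,"rx":0,"ry":0,"rz":0},{"x":0,"y":-3,"z":0.8,"rx":0,"ry":0,"rz":0},{"x":0,"y":-4,"z":1.1,"rx":0,"ry":0,"rz":0}]}}

```text
time: 9.2
tool_pos: [0.5855, -0.0735, 0.1452]
tool_rot: [-2.881, -0.4, -0.138]
contact_force: [-0.1, -0.9, -0.1]
opening: 0.0006
grip_force: 0.4
```

Emit:
{"method": "arm_command", "body": {"series": [{"x":0,"y":-0.7,"z":0.2,"rx":0,"ry":0,"rz":0},{"x":0,"y":-1.4,"z":0.4,"rx":0,"ry":0,"rz":0}]}}

```text
time: 9.4
tool_pos: [0.5857, -0.0721, 0.1452]
tool_rot: [-2.881, -0.4, -0.138]
contact_force: [-1.5, -0.6, 0.5]
opening: 0.0002
grip_force: 0.5
```

```bash
python3 gap.py
```

```text
9.4 [-1.49 -0.6   0.53] y' -155.8
top [('panel_loose', [0.6325, -0.0076, 0.0357], -85.4, 0.77)] mask gap px 1.0 area 212 638
scene [('panel_loose', [0.6301, -0.0082, 0.0359], -86.4, 0.98)] mask gap px 0.0 area 1004 993
wrist [] mask gap px 0.0 area 9674 8555
```

Close to contact; half-millimetre steps while watching the force.

Emit:
{"method": "arm_command", "body": {"series": [{"x":0,"y":-0.5,"z":0.1,"rx":0,"ry":0,"rz":0},{"x":0,"y":-1,"z":0.3,"rx":0,"ry":0,"rz":0}]}}

```text
time: 10.2
tool_pos: [0.5858, -0.0712, 0.1451]
tool_rot: [-2.881, -0.4, -0.138]
contact_force: [-0.1, -0.9, 0.4]
opening: 0.0005
grip_force: 0.5
```

Emit:
{"method": "arm_command", "body": {"series": [{"x":0,"y":-0.5,"z":0.1,"rx":0,"ry":0,"rz":0},{"x":0,"y":-1,"z":0.3,"rx":0,"ry":0,"rz":0}]}}

```text
time: 10.4
tool_pos: [0.586, -0.0705, 0.1451]
tool_rot: [-2.882, -0.4, -0.138]
contact_force: [-2.0, -4.8, 1.4]
opening: 0.0004
grip_force: 2.6
```

Emit:
{"method": "arm_command", "body": {"series": [{"x":0,"y":-0.4,"z":0.1,"rx":0,"ry":0,"rz":0},{"x":0,"y":-0.7,"z":0.2,"rx":0,"ry":0,"rz":0}]}}

```text
time: 10.6
tool_pos: [0.5863, -0.0704, 0.1453]
tool_rot: [-2.883, -0.401, -0.138]
contact_force: [-3.3, -6.8, 0.5]
opening: -0.0
grip_force: 3.6
```

Emit:
{"method": "arm_command", "body": {"series": [{"x":0,"y":-0.4,"z":0.1,"rx":0,"ry":0,"rz":0},{"x":0,"y":0,"z":0,"rx":0,"ry":0,"rz":0},{"x":0,"y":5,"z":-1.3,"rx":0,"ry":0,"rz":0},{"x":0,"y":15,"z":-4,"rx":0,"ry":0,"rz":0},{"x":0,"y":20,"z":-50,"rx":0,"ry":0,"rz":0},{"x":0,"y":20,"z":-100,"rx":0,"ry":0,"rz":0},{"x":0,"y":20,"z":-150,"rx":0,"ry":0,"rz":0},{"x":0,"y":20,"z":-150,"rx":0,"ry":0,"rz":0}]}}

```text
time: 11.4
tool_pos: [0.5246, -0.1217, 0.28]
tool_rot: [-2.885, -0.409, -0.139]
contact_force: [0.1, -0.1, -0.4]
opening: 0.0005
grip_force: 0.0
```

```bash
python3 gap.py
python3 - <<'E'
from h import *
go([.526,.328,.28],R.from_euler('xyz',[np.pi,0,1.24]).as_matrix())
E
```

```text
11.4 [ 0.14 -0.14 -0.37] y' -213.5
top [('panel_loose', [0.6326, -0.0051, 0.035], -83.0, 0.58)] mask gap px 1.0 area 613 608
scene [('panel_loose', [0.6337, -0.008, 0.0381], -85.7, 0.67)] mask gap px 0.0 area 1223 977
wrist [('panel_loose', [0.6326, -0.0059, 0.0368], -83.7, 0.56)] mask gap px 1.0 area 3622 2771
xyz [ -52.6 -435.7   86.1] rxyz [  3.27 -28.96 -74.41] rows 9.3
```

Emit:
{"method": "arm_command", "body": {"series": [{"x":-53,"y":-436,"z":86,"rx":3.3,"ry":-29,"rz":-74.4},{"x":-53,"y":-436,"z":86,"rx":3.3,"ry":-29,"rz":-74.4},{"x":-53,"y":-436,"z":86,"rx":3.3,"ry":-29,"rz":-74.4},{"x":-53,"y":-436,"z":86,"rx":3.3,"ry":-29,"rz":-74.4},{"x":-53,"y":-436,"z":86,"rx":3.3,"ry":-29,"rz":-74.4},{"x":-53,"y":-436,"z":86,"rx":3.3,"ry":-29,"rz":-74.4},{"x":-53,"y":-436,"z":86,"rx":3.3,"ry":-29,"rz":-74.4},{"x":-53,"y":-436,"z":86,"rx":3.3,"ry":-29,"rz":-74.4},{"x":-53,"y":-436,"z":86,"rx":3.3,"ry":-29,"rz":-74.4},{"x":-53,"y":-436,"z":86,"rx":3.3,"ry":-29,"rz":-74.4},{"x":-53,"y":-436,"z":86,"rx":3.3,"ry":-29,"rz":-74.4},{"x":-53,"y":-436,"z":86,"rx":3.3,"ry":-29,"rz":-74.4},{"x":-53,"y":-436,"z":86,"rx":3.3,"ry":-29,"rz":-74.4}], "hand": 91, "squeeze": 30}}

```text
time: 13.3
tool_pos: [0.5259, 0.327, 0.2804]
tool_rot: [3.141, 0.0, 1.237]
contact_force: [-0.8, 0.3, -0.0]
opening: 0.0904
grip_force: 0.0
```

Run:
```python
from h import *
p=look("wrist","w5.png"); print(observe()["tool_pos"],observe()["time"])
for q in ["rack","clip","clip_grip"]:
    print(q,[(np.round(d["point"],4).tolist(),round(d["confidence"],2)) for d in mark_of(p,q)[:3]])
import pickle; pickle.dump(p,open('w5.pkl','wb'))
cv2.imwrite('pics/w5z.png',cv2.resize(p["pixels"][60:400,150:420],None,fx=1.75,fy=1.75,interpolation=cv2.INTER_CUBIC))
```

```text
[0.52596872 0.32690281 0.28058513] 13.35
rack [([0.5261, 0.3285, 0.0015], 0.93)]
clip [([0.402, 0.3099, 0.0226], 0.89), ([0.4932, 0.4581, 0.0217], 0.72), ([0.5227, 0.3307, 0.0582], 0.69)]
clip_grip [([0.4925, 0.4572, 0.0672], 0.94), ([0.3993, 0.3089, 0.0649], 0.91), ([0.5282, 0.3293, 0.1047], 0.7)]
```

View pics/w5z.png

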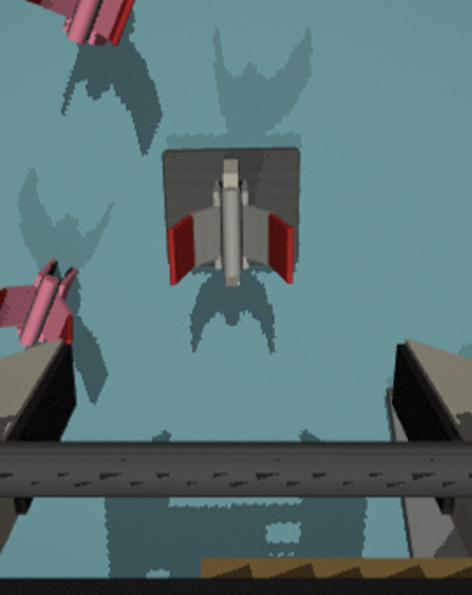

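Run:
```python
from h import *
import pickle
p=pickle.load(open('w5.pkl','rb')); s=observe(); R0=R.from_euler('xyz',s["tool_rot"]).inv()
for c in [(292,225),(294,283),(168,228),(172,285)]:
    o,d=ray(p,(150+c[0]/1.75,60+c[1]/1.75)); X=o+d*(.1155-o[2])/d[2]; print(X.round(4),(R0.apply(X-s["tool_pos"])*1e3).round(1))
```

```text
[0.5563 0.335  0.1155] [ 17.3  26.1 165.2]
[0.5492 0.3096 0.1155] [ -9.   27.7 165.2]
[0.5059 0.351  0.1155] [ 16.  -26.8 165.1]
[0.4983 0.3262 0.1155] [-10.  -25.9 165.1]
```

Emit:
{"method": "arm_command", "body": {"series": [{"x":3.5,"y":0,"z":40,"rx":0,"ry":0,"rz":0},{"x":3.5,"y":0,"z":80,"rx":0,"ry":0,"rz":0},{"x":3.5,"y":0,"z":110,"rx":0,"ry":0,"rz":0},{"x":3.5,"y":0,"z":122,"rx":0,"ry":0,"rz":0},{"x":3.5,"y":0,"z":129,"rx":0,"ry":0,"rz":0},{"x":3.5,"y":0,"z":129,"rx":0,"ry":0,"rz":0},{"x":3.5,"y":0,"z":129,"rx":0,"ry":0,"rz":0}]}}

```text
time: 14.2
tool_pos: [0.5276, 0.3317, 0.1529]
tool_rot: [3.139, -0.002, 1.239]
contact_force: [-0.4, 0.0, 0.9]
opening: 0.0908
grip_force: 0.0
```

Emit:
{"method": "arm_command", "body": {"series": [{"x":0,"y":0,"z":0,"rx":0,"ry":0,"rz":0},{"x":0,"y":0,"z":0,"rx":0,"ry":0,"rz":0},{"x":0,"y":0,"z":0,"rx":0,"ry":0,"rz":0},{"x":0,"y":0,"z":0,"rx":0,"ry":0,"rz":0},{"x":0,"y":0,"z":0,"rx":0,"ry":0,"rz":0},{"x":0,"y":0,"z":0,"rx":0,"ry":0,"rz":0},{"x":0,"y":0,"z":0,"rx":0,"ry":0,"rz":0},{"x":0,"y":0,"z":0,"rx":0,"ry":0,"rz":0},{"x":0,"y":0,"z":0,"rx":0,"ry":0,"rz":0},{"x":0,"y":0,"z":0,"rx":0,"ry":0,"rz":0}], "hand": 25, "squeeze": 30}}

```text
time: 15.2
tool_pos: [0.5274, 0.3319, 0.1534]
tool_rot: [3.139, -0.002, 1.24]
contact_force: [-2.3, -0.8, 10.6]
opening: 0.0311
grip_force: 30.0
```

Emit:
{"method": "arm_command", "body": {"series": [{"x":0,"y":0,"z":-5,"rx":0,"ry":0,"rz":0},{"x":0,"y":0,"z":-15,"rx":0,"ry":0,"rz":0},{"x":0,"y":0,"z":-35,"rx":0,"ry":0,"rz":0},{"x":0,"y":0,"z":-70,"rx":0,"ry":0,"rz":0},{"x":0,"y":0,"z":-110,"rx":0,"ry":0,"rz":0},{"x":0,"y":0,"z":-140,"rx":0,"ry":0,"rz":0},{"x":0,"y":0,"z":-140,"rx":0,"ry":0,"rz":0}]}}

```text
time: 15.9
tool_pos: [0.5282, 0.3322, 0.2969]
tool_rot: [3.135, -0.006, 1.24]
contact_force: [-0.9, 0.3, -0.1]
opening: 0.0315
grip_force: 30.0
```

```bash
cat >> h.py <<'E'
def place(h,yo=-.0415,no=0.,d=.0914):
    Rm=np.column_stack([ey,N,-UP]); return F+ey*yo+UP*(.098+d+h)+N*no,Rm
E
python3 - <<'E'
from h import *
p=look("wrist"); s=observe(); R0=R.from_euler('xyz',s["tool_rot"]).inv()
for c in ("wrist","scene","top"):
  p=look(c)
  for q in ["clip","clip_grip"]:
    print(c,q,[((R0.apply(d["point"]-s["tool_pos"])*1e3).round(1).tolist(),round(d["confidence"],2)) for d in mark_of(p,q)[:3]])
print(s["opening"],s["contact_force"])
T,Rm=place(.06);print(T);go(T,Rm)
# fixed/loose tops, refine
for c in ("scene","top"):
  p=look(c)
  for q in ("fixed_top","panel_fixed","panel_loose"): print(c,q,[(np.round(d["point"],4).tolist(),(np.round(np.array([ex,ey]) @ (d["point"]-F)*1e3,1)).tolist(),round(d["confidence"],2)) for d in mark_of(p,q)[:1]])
E
```

```text
wrist clip [([-63.1, -117.7, 271.6], 0.94), ([103.7, -73.3, 272.9], 0.73)]
wrist clip_grip [([109.3, -74.3, 224.2], 0.78), ([-63.6, -118.4, 226.5], 0.65), ([-5.0, 0.4, 49.8], 0.64)]
scene clip [([-6.1, -0.9, 95.9], 0.8), ([-60.7, -118.0, 269.7], 0.74), ([-285.5, 203.3, 258.7], 0.55)]
scene clip_grip [([-63.0, -111.7, 228.9], 0.67), ([112.9, -71.2, 223.7], 0.67), ([-5.6, -1.6, 53.3], 0.63)]
top clip [([-2.8, 1.0, 92.1], 0.69)]
top clip_grip [([-59.7, -116.2, 227.7], 0.76), ([-2.6, -1.1, 51.8], 0.56)]
0.03159028930638042 [-0.21684459 -0.76930837 -1.53170378]
[0.54264157 0.04944403 0.2656974 ]
xyz [-261.4  106.8   25.1] rxyz [-22.88   2.26 -10.8 ] rows 5.7
scene fixed_top [([0.6335, 0.013, 0.0006], [-2.0, -64.9], 0.61)]
scene panel_fixed [([0.6418, 0.078, 0.0343], [-2.8, 0.6], 0.59)]
scene panel_loose []
top fixed_top [([0.608, 0.0838, 0.1267], [-37.1, 1.6], 0.94)]
top panel_fixed [([0.6422, 0.0799, 0.0359], [-2.7, 2.6], 0.72)]
top panel_loose [([0.6307, -0.0031, 0.0371], [-2.5, -81.2], 0.59)]
```

Run:
```python
from h import *
T,Rm=place(.05,-.0385);print(T);go(T,Rm)
```

```text
[0.54691214 0.05187186 0.2564874 ]
xyz [-257.9  109.9   34.9] rxyz [-22.82   2.21 -10.8 ] rows 5.6
```

Emit:
{"method": "arm_command", "body": {"series": [{"x":-40,"y":17,"z":5,"rx":-4,"ry":0.4,"rz":-2},{"x":-80,"y":34,"z":10,"rx":-8,"ry":0.8,"rz":-4},{"x":-120,"y":51,"z":15,"rx":-12,"ry":1.2,"rz":-6},{"x":-160,"y":68,"z":20,"rx":-16,"ry":1.6,"rz":-8},{"x":-200,"y":85,"z":25,"rx":-20,"ry":2,"rz":-9.5},{"x":-235,"y":100,"z":31,"rx":-22.8,"ry":2.2,"rz":-10.8},{"x":-258,"y":110,"z":35,"rx":-22.8,"ry":2.2,"rz":-10.8},{"x":-258,"y":110,"z":35,"rx":-22.8,"ry":2.2,"rz":-10.8},{"x":-258,"y":110,"z":35,"rx":-22.8,"ry":2.2,"rz":-10.8}]}}

```text
time: 17.7
tool_pos: [0.547, 0.0514, 0.2567]
tool_rot: [2.742, -0.0, 1.429]
contact_force: [0.7, 0.1, -1.4]
opening: 0.0314
grip_force: 30.0
```

Run:
```python
from h import *
s=observe(); R0=R.from_euler('xyz',s["tool_rot"]).inv()
for c in ("wrist","scene","top"):
  p=look(c)
  if c=="wrist": cv2.imwrite('pics/w6.png',p["pixels"])
  for q in ["clip","clip_grip","fixed_top"]:
    print(c,q,[((R0.apply(d["point"]-s["tool_pos"])*1e3).round(1).tolist(),round(d["confidence"],2)) for d in mark_of(p,q)[:3]])
T,Rm=place(.05,-.0385);go(T,Rm)
ft=F+UP*.098;print("exp fixed_top in tool",(R0.apply(ft-s["tool_pos"])*1e3).round(1), s["opening"],s["contact_force"],s["time"])
```

```text
wrist clip [([-3.2, -0.6, 93.4], 0.96)]
wrist clip_grip [([-6.0, 1.2, 49.5], 0.57)]
wrist fixed_top [([37.8, 0.8, 141.1], 0.85)]
scene clip [([-2.2, -0.6, 92.1], 0.85), ([396.8, -186.2, 172.7], 0.65), ([234.0, -259.7, 142.8], 0.63)]
scene clip_grip [([395.3, -173.7, 134.0], 0.75), ([234.8, -241.7, 105.1], 0.73), ([-2.1, -0.8, 49.9], 0.69)]
scene fixed_top [([41.5, 1.5, 143.8], 0.57), ([-3.2, -2.6, 48.8], 0.52)]
top clip [([398.3, -188.0, 174.9], 0.9), ([-29.6, -12.9, 270.1], 0.16)]
top clip_grip [([237.2, -241.3, 107.3], 0.86), ([393.7, -176.8, 132.5], 0.75), ([-343.4, -100.5, 234.9], 0.22)]
top fixed_top [([39.1, 0.7, 139.2], 0.58)]
xyz [-0.   0.  -0.1] rxyz [-0.03  0.    0.01] rows 0.0
exp fixed_top in tool [ 39.1  -0.2 141.4] 0.03138490956234775 [ 0.71127598  0.13854785 -1.44995498] 17.7
```

View pics/w6.png

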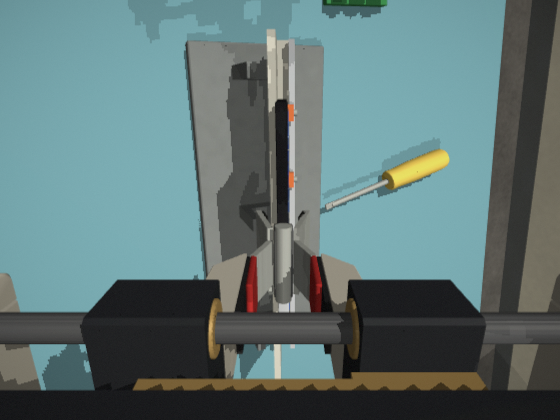

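Emit:
{"method": "arm_command", "body": {"series": [{"x":0,"y":0.7,"z":8,"rx":0,"ry":0,"rz":0},{"x":0,"y":0.7,"z":16,"rx":0,"ry":0,"rz":0},{"x":0,"y":0.7,"z":22,"rx":0,"ry":0,"rz":0},{"x":0,"y":0.7,"z":27,"rx":0,"ry":0,"rz":0},{"x":0,"y":0.7,"z":32,"rx":0,"ry":0,"rz":0},{"x":0,"y":0.7,"z":36,"rx":0,"ry":0,"rz":0},{"x":0,"y":0.7,"z":40,"rx":0,"ry":0,"rz":0},{"x":0,"y":0.7,"z":42,"rx":0,"ry":0,"rz":0},{"x":0,"y":0.7,"z":44,"rx":0,"ry":0,"rz":0},{"x":0,"y":0.7,"z":44,"rx":0,"ry":0,"rz":0}]}}

```text
time: 19.3
tool_pos: [0.5645, 0.0492, 0.216]
tool_rot: [2.743, 0.0, 1.431]
contact_force: [0.0, 0.2, -0.4]
opening: 0.0316
grip_force: 30.0
```

Emit:
{"method": "arm_command", "body": {"series": [{"x":0,"y":0,"z":1,"rx":0,"ry":0,"rz":0},{"x":0,"y":0,"z":2,"rx":0,"ry":0,"rz":0},{"x":0,"y":0,"z":3,"rx":0,"ry":0,"rz":0},{"x":0,"y":0,"z":3,"rx":0,"ry":0,"rz":0}]}}

```text
time: 19.7
tool_pos: [0.5657, 0.049, 0.2133]
tool_rot: [2.743, 0.0, 1.431]
contact_force: [-0.1, -0.2, -0.8]
opening: 0.0318
grip_force: 30.0
```

Emit:
{"method": "arm_command", "body": {"series": [{"x":0,"y":0,"z":0.7,"rx":0,"ry":0,"rz":0},{"x":0,"y":0,"z":1.4,"rx":0,"ry":0,"rz":0},{"x":0,"y":0,"z":2,"rx":0,"ry":0,"rz":0}]}}

```text
time: 20.0
tool_pos: [0.5665, 0.0489, 0.2115]
tool_rot: [2.742, 0.0, 1.431]
contact_force: [0.6, -0.9, 0.4]
opening: 0.0319
grip_force: 30.0
```

Emit:
{"method": "arm_command", "body": {"series": [{"x":0,"y":0,"z":0.5,"rx":0,"ry":0,"rz":0},{"x":0,"y":0,"z":1,"rx":0,"ry":0,"rz":0},{"x":0,"y":0,"z":1,"rx":0,"ry":0,"rz":0}]}}

```text
time: 20.3
tool_pos: [0.5667, 0.0489, 0.2111]
tool_rot: [2.742, 0.0, 1.431]
contact_force: [-3.9, -0.8, 4.2]
opening: 0.0312
grip_force: 30.0
```

Emit:
{"method": "arm_command", "body": {"series": [{"x":0,"y":0,"z":0.7,"rx":0,"ry":0,"rz":0},{"x":0,"y":0,"z":1.4,"rx":0,"ry":0,"rz":0},{"x":0,"y":0,"z":2,"rx":0,"ry":0,"rz":0},{"x":0,"y":0,"z":2,"rx":0,"ry":0,"rz":0}]}}

```text
time: 20.7
tool_pos: [0.5668, 0.0489, 0.2108]
tool_rot: [2.742, 0.001, 1.431]
contact_force: [-15.2, 0.1, 20.9]
opening: 0.0315
grip_force: 30.0
```

Emit:
{"method": "arm_command", "body": {"series": [{"x":0,"y":0,"z":0.5,"rx":0,"ry":0,"rz":0},{"x":0,"y":0,"z":1,"rx":0,"ry":0,"rz":0}], "hand": 37, "squeeze": 30}}

```text
time: 20.9
tool_pos: [0.5687, 0.0486, 0.21]
tool_rot: [2.738, -0.0, 1.431]
contact_force: [-4.0, -0.3, 12.2]
opening: 0.0366
grip_force: 9.2
```

Emit:
{"method": "arm_command", "body": {"series": [{"x":0,"y":0,"z":0.5,"rx":0,"ry":0,"rz":0},{"x":0,"y":0,"z":1,"rx":0,"ry":0,"rz":0}], "hand": 42, "squeeze": 30}}

```text
time: 21.1
tool_pos: [0.5695, 0.0486, 0.2091]
tool_rot: [2.737, -0.0, 1.431]
contact_force: [-3.9, -0.0, 10.1]
opening: 0.0418
grip_force: 7.9
```

Emit:
{"method": "arm_command", "body": {"series": [{"x":0,"y":0,"z":0.5,"rx":0,"ry":0,"rz":0},{"x":0,"y":0,"z":1,"rx":0,"ry":0,"rz":0}], "hand": 47, "squeeze": 30}}

```text
time: 21.3
tool_pos: [0.5699, 0.0486, 0.208]
tool_rot: [2.738, -0.0, 1.431]
contact_force: [-3.3, -1.0, 10.3]
opening: 0.0467
grip_force: 7.3
```

Emit:
{"method": "arm_command", "body": {"series": [{"x":0,"y":0,"z":0.5,"rx":0,"ry":0,"rz":0},{"x":0,"y":0,"z":1,"rx":0,"ry":0,"rz":0}], "hand": 52, "squeeze": 30}}

```text
time: 21.5
tool_pos: [0.5702, 0.0485, 0.2068]
tool_rot: [2.738, -0.0, 1.431]
contact_force: [-2.7, 0.4, 7.9]
opening: 0.052
grip_force: 5.9
```

Emit:
{"method": "arm_command", "body": {"series": [{"x":0,"y":0,"z":0,"rx":0,"ry":0,"rz":0},{"x":0,"y":0,"z":0,"rx":0,"ry":0,"rz":0},{"x":0,"y":0,"z":0,"rx":0,"ry":0,"rz":0},{"x":0,"y":0,"z":0,"rx":0,"ry":0,"rz":0},{"x":0,"y":0,"z":0,"rx":0,"ry":0,"rz":0}], "hand": 80, "squeeze": 30}}

```text
time: 22.0
tool_pos: [0.5691, 0.0486, 0.2049]
tool_rot: [2.743, 0.0, 1.431]
contact_force: [0.1, -0.5, -0.9]
opening: 0.0794
grip_force: 0.0
```

Run:
```python
from h import *
s=observe();print(s["time"],s["contact_force"],s["opening"])
for c in ("wrist","scene","top"):
  p=look(c)
  if c=="wrist": cv2.imwrite('pics/w7.png',p["pixels"])
  for q in ["clip","clip_grip","panel_loose"]:
    print(c,q,[((np.column_stack([ex,ey,[0,0,1]]).T@(d["point"]-F)*1e3).round(1).tolist(),round(d["confidence"],2)) for d in mark_of(p,q)[:3]])
```

```text
22.0 [ 0.07155565 -0.47741326 -0.89359081] 0.07935346442528107
wrist clip [([-39.5, -0.9, 91.5], 0.67), ([-39.4, -43.5, 87.3], 0.62)]
wrist clip_grip [([-54.9, -40.1, 130.3], 0.75)]
wrist panel_loose []
scene clip [([-35.9, -43.0, 88.6], 0.66), ([-199.6, 355.6, -11.0], 0.53), ([-275.1, 195.8, -12.0], 0.45)]
scene clip_grip [([-201.7, 358.7, 31.1], 0.82), ([-58.5, -44.3, 128.6], 0.59), ([-273.8, 198.7, 28.8], 0.37)]
scene panel_loose [([-37.5, -44.6, 87.6], 0.63), ([-1.6, -83.8, 0.4], 0.56)]
top clip [([-201.8, 360.8, -11.9], 0.77), ([-31.0, -42.3, 90.0], 0.54)]
top clip_grip [([-203.7, 352.0, 27.4], 0.92), ([-275.5, 197.9, 26.4], 0.79), ([-52.3, -42.3, 130.6], 0.69)]
top panel_loose [([-1.1, -82.1, -0.6], 0.53), ([-35.6, -0.1, 91.9], 0.23)]
```

Emit:
{"method": "arm_command", "body": {"series": [{"x":0,"y":0,"z":0,"rx":0,"ry":0,"rz":0},{"x":0,"y":0,"z":0,"rx":0,"ry":0,"rz":0},{"x":0,"y":0,"z":5,"rx":0,"ry":0,"rz":0},{"x":0,"y":0,"z":10,"rx":0,"ry":0,"rz":0},{"x":0,"y":0,"z":15,"rx":0,"ry":0,"rz":0},{"x":0,"y":0,"z":20,"rx":0,"ry":0,"rz":0},{"x":0,"y":0,"z":24,"rx":0,"ry":0,"rz":0},{"x":0,"y":0,"z":26,"rx":0,"ry":0,"rz":0},{"x":0,"y":0,"z":26,"rx":0,"ry":0,"rz":0}], "hand": 91, "squeeze": 30}}

```text
time: 23.5
tool_pos: [0.5791, 0.0471, 0.1807]
tool_rot: [2.743, 0.0, 1.431]
contact_force: [0.4, -0.5, -0.2]
opening: 0.0911
grip_force: 0.0
```

Emit:
{"method": "arm_command", "body": {"series": [{"x":0,"y":0,"z":1,"rx":0,"ry":0,"rz":0},{"x":0,"y":0,"z":2,"rx":0,"ry":0,"rz":0},{"x":0,"y":0,"z":3,"rx":0,"ry":0,"rz":0},{"x":0,"y":0,"z":3,"rx":0,"ry":0,"rz":0}]}}

```text
time: 23.9
tool_pos: [0.5803, 0.047, 0.1783]
tool_rot: [2.742, 0.0, 1.431]
contact_force: [0.2, -0.0, -0.3]
opening: 0.0912
grip_force: 0.0
```

Emit:
{"method": "arm_command", "body": {"series": [{"x":0,"y":0,"z":0.7,"rx":0,"ry":0,"rz":0},{"x":0,"y":0,"z":1.4,"rx":0,"ry":0,"rz":0},{"x":0,"y":0,"z":2,"rx":0,"ry":0,"rz":0}]}}

```text
time: 24.2
tool_pos: [0.5811, 0.0469, 0.1765]
tool_rot: [2.742, 0.0, 1.431]
contact_force: [1.2, -0.4, 0.3]
opening: 0.0909
grip_force: 0.0
```

Emit:
{"method": "arm_command", "body": {"series": [{"x":0,"y":0,"z":0.5,"rx":0,"ry":0,"rz":0},{"x":0,"y":0,"z":1,"rx":0,"ry":0,"rz":0}]}}

```text
time: 24.4
tool_pos: [0.5815, 0.0468, 0.1755]
tool_rot: [2.742, 0.0, 1.431]
contact_force: [-0.1, -0.5, -0.5]
opening: 0.0911
grip_force: 0.0
```

Emit:
{"method": "arm_command", "body": {"series": [{"x":0,"y":0,"z":0.5,"rx":0,"ry":0,"rz":0},{"x":0,"y":0,"z":1,"rx":0,"ry":0,"rz":0}]}}

```text
time: 24.6
tool_pos: [0.5818, 0.0468, 0.1746]
tool_rot: [2.742, 0.0, 1.431]
contact_force: [0.3, -0.7, 0.4]
opening: 0.091
grip_force: 0.0
```

Emit:
{"method": "arm_command", "body": {"series": [{"x":0,"y":0,"z":0.5,"rx":0,"ry":0,"rz":0},{"x":0,"y":0,"z":1,"rx":0,"ry":0,"rz":0}]}}

```text
time: 24.8
tool_pos: [0.5822, 0.0467, 0.1737]
tool_rot: [2.742, 0.0, 1.431]
contact_force: [-0.5, 0.5, -0.1]
opening: 0.0909
grip_force: 0.0
```

Emit:
{"method": "arm_command", "body": {"series": [{"x":0,"y":0,"z":0.5,"rx":0,"ry":0,"rz":0},{"x":0,"y":0,"z":1,"rx":0,"ry":0,"rz":0}]}}

```text
time: 25.0
tool_pos: [0.5826, 0.0467, 0.1728]
tool_rot: [2.742, 0.0, 1.431]
contact_force: [-0.4, 0.0, -0.1]
opening: 0.0909
grip_force: 0.0
```

Emit:
{"method": "arm_command", "body": {"series": [{"x":0,"y":0,"z":0.5,"rx":0,"ry":0,"rz":0},{"x":0,"y":0,"z":1,"rx":0,"ry":0,"rz":0}]}}

```text
time: 25.2
tool_pos: [0.583, 0.0466, 0.1719]
tool_rot: [2.742, 0.0, 1.431]
contact_force: [-0.5, 1.0, 0.1]
opening: 0.0912
grip_force: 0.0
```

Emit:
{"method": "arm_command", "body": {"series": [{"x":0,"y":0,"z":0.5,"rx":0,"ry":0,"rz":0},{"x":0,"y":0,"z":1,"rx":0,"ry":0,"rz":0}]}}

```text
time: 25.4
tool_pos: [0.5834, 0.0466, 0.171]
tool_rot: [2.742, 0.0, 1.431]
contact_force: [-1.0, -0.1, 0.4]
opening: 0.091
grip_force: 0.0
```

Emit:
{"method": "arm_command", "body": {"series": [{"x":0,"y":0,"z":0.5,"rx":0,"ry":0,"rz":0},{"x":0,"y":0,"z":1,"rx":0,"ry":0,"rz":0}]}}

```text
time: 25.6
tool_pos: [0.5838, 0.0465, 0.17]
tool_rot: [2.742, 0.0, 1.431]
contact_force: [0.2, 0.1, 0.7]
opening: 0.0912
grip_force: 0.0
```

Emit:
{"method": "arm_command", "body": {"series": [{"x":0,"y":0,"z":-10,"rx":0,"ry":0,"rz":0},{"x":0,"y":0,"z":-30,"rx":0,"ry":0,"rz":0},{"x":0,"y":0,"z":-70,"rx":0,"ry":0,"rz":0},{"x":-20,"y":0,"z":-110,"rx":0,"ry":0,"rz":0},{"x":-50,"y":0,"z":-145,"rx":0,"ry":0,"rz":0},{"x":-80,"y":0,"z":-160,"rx":0,"ry":0,"rz":0},{"x":-80,"y":0,"z":-160,"rx":0,"ry":0,"rz":0},{"x":-80,"y":0,"z":-160,"rx":0,"ry":0,"rz":0}]}}

```text
time: 26.4
tool_pos: [0.5107, -0.0244, 0.3183]
tool_rot: [2.741, -0.0, 1.429]
contact_force: [0.1, 0.8, -0.3]
opening: 0.0909
grip_force: 0.0
```

Run:
```python
from h import *
s=observe();print(s["time"],s["contact_force"],s["opening"])
for c in ("wrist","scene","top"):
  p=look(c)
  if c=="wrist":
    cv2.imwrite('pics/w8.png',cv2.resize(p["pixels"][0:300,130:430],(600,600),interpolation=cv2.INTER_CUBIC))
    for h in (0,.003): print(pix(p,[F+ey*(-.0415)+UP*(.098+h)+N*k for k in (-.004,.004)]).round(1).tolist())
  for q in ["clip","clip_grip","panel_loose"]:
    print(c,q,[((np.column_stack([ex,ey,[0,0,1]]).T@(d["point"]-F)*1e3).round(1).tolist(),round(d["confidence"],2)) for d in mark_of(p,q)[:3]])
```

```text
26.4 [ 0.06182915  0.79165289 -0.25732449] 0.09093444422395956
[[275.9, 102.7], [285.8, 102.7]]
[[275.8, 102.8], [285.8, 102.8]]
wrist clip [([-39.0, -42.9, 88.0], 0.78)]
wrist clip_grip [([-51.9, -41.6, 131.2], 0.7), ([-98.6, -384.9, -38.8], 0.7)]
wrist panel_loose [([0.8, -82.7, 0.5], 0.67)]
scene clip [([-198.9, 356.2, -10.9], 0.85), ([-277.4, 198.3, -13.4], 0.65), ([-40.2, -41.0, 89.5], 0.57)]
scene clip_grip [([-56.8, -42.5, 131.0], 0.95), ([-199.2, 357.2, 29.0], 0.72), ([-273.7, 193.5, 30.5], 0.62)]
scene panel_loose [([-2.5, -85.2, 1.0], 0.61)]
top clip [([-278.5, 197.9, -13.6], 0.9), ([-35.5, -41.5, 90.6], 0.82), ([-199.8, 359.4, -11.9], 0.6)]
top clip_grip [([-205.4, 351.5, 31.6], 0.87), ([-275.1, 196.1, 27.7], 0.84), ([-53.9, -46.7, 130.0], 0.81)]
top panel_loose [([-2.5, -81.4, 1.2], 0.49)]
```

View pics/w8.png

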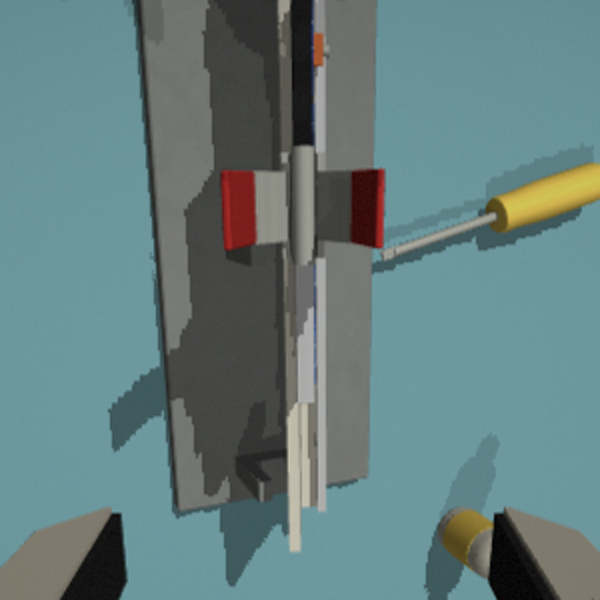

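```bash
python3 -c "
from cell import *
print(hand_in())"
```

```text
the job is handed in; nothing more can be done
None
```

I slid the loose panel up against the fixed one (about 7 N at contact) and released the clip over the seam, pressed home. The final camera check shows it straight and centred. I handed the job in at about 26.5 s; no verdict came back.

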